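# Square a row of bushings against the fence with a straightedge

## Robot

A 6-joint arm with a two-finger parallel gripper is mounted at the origin on a cart in front of the work surface, level with it; the furniture and walls round the work are solid. World frame = base frame: x ahead of the robot, y to its left, z up, the work surface at z = 0. Lengths are in m, angles in rad, forces in N, time in s.
With the tool pointing down it reaches from about 0.35 to 0.775 m from the base axis. Payload 7.3 kg.
Tool frame: the origin (TCP) lies at the very end of the fingers, on their centre line; the grasp point (between the pads) lies 19 mm behind it; z points along the fingers, y is the direction in which the jaws open and shut (so a half turn about z gives the same grasp; the last joint's range is limited). The gripper opens to 92 mm and grips with 3 to 60 N. Pads are 19 mm wide; open, the fingers measure 130 mm over their backs; the gripper's body (75 mm by 190 mm) begins 47 mm behind the grasp point.
Start: joints at [-1.379, 0.342, 1.524, -0, 1.275, -0.146], TCP at [0.174, -0.495, 0.227] pointing down, gripper open.
Joint ranges: [-2.53, 2.53], [-0.77, 2.02], [0.04, 2.7], [-1, 4.14], [0.28, 2.66], [-3.11, 3.11]. Speed limits (rad/s): [2.57, 2.57, 3.14, 3.14, 3.14, 3.14].

## Interface

Orientations are given as [roll, pitch, yaw] about the fixed x, y, z axes, in that order (R = Rz(yaw) Ry(pitch) Rx(roll)).
In Python, from cell import observe, read_camera, camera_info, hand_in gives the robot as it stands.
- The arm moves only by the tool jog_arm, never from a script. Its argument "rows" is one flat list of numbers, 5 for each row, row after row: the finger opening in mm, from 0 to 91.8, then the shift along the tool's x, y, z in mm, then the turn about the tool's z in degrees. In form: [gripper, tx, ty, tz, roll, gripper, tx, ty, tz, roll, ...]. A call has 1 to 20 rows; each row shifts and turns the commanded pose from where the row before left it, along the tool's axes as they then stand; what a row does not reach is not made up. A row lasts 1/10 s, in which the tool goes at most 50 mm and 8.59 degrees, less where a joint would pass 70% of its speed; a pose out of reach is approached as far as the arm can. A call with a gripper value outside its range is refused whole. The fingers move at their own pace and stop on an object; "grip_force" is the grip in N (left out, the last holds). Time passes only in rows, so rows that do not move let the fingers close. It gives the time, the measured TCP pose, the force and the opening at its end, in the units of the state.
- observe(): the state, without advancing time (a new reading comes with each control period).
- read_camera(name): name is "side" or "top" or "wrist"; returns (picture, depth): 400x640x3 uint8, red, green, blue; 400x640 float32, m along the optical axis (not along the pixel's ray), 0 where there is no reading.
- camera_info(name): a dict with "fx", "fy", "cx", "cy" (pixels), "extrinsics" (4x4, takes a point from camera to world coordinates); the wrist camera has in their place "tool_from_camera" (4x4, takes a point from camera to tool coordinates, whose origin is the TCP and whose axes are the flange's). Camera axes: x right, y up, looking along -z (the intrinsics and any distortion apply to the point x, -y, -z); pixel columns grow to the right and rows downward; lengths in m; the calibration is good to about 2 mm. A picture is of the moment at which its call begins: read the wrist's pose just before it. camera_info takes no time and is no camera call.
- hand_in(): hands the job in, once; it reports no verdict.
The state is a dict: "time": time; "qpos": joint angles; "qvel": joint speeds; "joint_efforts": joint torques, N m; "tool_pos": TCP position; "tool_rot": TCP orientation; "contact_force": force on the tool from outside, world axes, zero at the start; "torque": the same for the moment, N m; "opening": finger opening in m.
Only numpy, scipy, OpenCV 4.12 (cv2) and the standard library are available. Lean on these libraries where they do the work, as an engineer would, in place of code of your own. Each camera call takes 0.05 s, during which the arm holds its last target. There are 200 camera calls.

## Task

Take the steel straightedge by its black grip and push the four bronze bushings on the slick black plastic plate with it, together as one group, up to the far fence; then push steadily with about 12 N (the fence itself must never take more than 15 N) for two seconds, so that all four stand flush against the fence. Afterwards lay the straightedge gently back down on its foot on the bench, off the plate, and let go. Touch the bushings with the straightedge only, keep them upright, and do not disturb the other things on the bench.

Things in the scene. Friction and masses are not known exactly. Their poses are not given: they have to be found in the camera images.
- plate: Fixed slick black plastic plate, 180 (x) x 250 (y) x 10 mm, on the bench. Origin: centre of its underside; deck at z = +10 mm. Its +x points to the far edge, where the fence stands; yaw within 0.25 rad of the world frame. The fence's face towards the bushings is the plane x = +80 mm of this frame, so a bushing that touches it has its centre at x = +65 mm.
- fence: Rigid steel fence fixed on the plate along its far edge: 10 mm thick (plate x = +80 to +90 mm), 250 mm long, 24 mm high above the deck (top at z = +34 mm). Its origin and axes coincide with those of the plate. It feels the push less what friction takes: about 1 N under the bushings, up to 5 N if the tool bears down on them or the deck; so keep the foot a few mm clear and the vertical force small.
- bushing_1: One of four equal bronze bushings standing upright and loose on the deck: diameter 30 mm, height 35 mm, bore about 18 mm, about 0.12 kg. Origin: centre of its underside. They start in four side-by-side places, 30 to 90 mm short of the fence, each at its own distance; the row is up to 200 mm wide. Slides easily on the deck (friction about 0.2).
- bushing_2: One of four equal bronze bushings standing upright and loose on the deck: diameter 30 mm, height 35 mm, bore about 18 mm, about 0.12 kg. Origin: centre of its underside. They start in four side-by-side places, 30 to 90 mm short of the fence, each at its own distance; the row is up to 200 mm wide. Slides easily on the deck (friction about 0.2).
- bushing_3: One of four equal bronze bushings standing upright and loose on the deck: diameter 30 mm, height 35 mm, bore about 18 mm, about 0.12 kg. Origin: centre of its underside. They start in four side-by-side places, 30 to 90 mm short of the fence, each at its own distance; the row is up to 200 mm wide. Slides easily on the deck (friction about 0.2).
- bushing_4: One of four equal bronze bushings standing upright and loose on the deck: diameter 30 mm, height 35 mm, bore about 18 mm, about 0.12 kg. Origin: centre of its underside. They start in four side-by-side places, 30 to 90 mm short of the fence, each at its own distance; the row is up to 200 mm wide. Slides easily on the deck (friction about 0.2).
- straightedge: Straightedge, 0.45 kg, standing on its foot on the bench right of the plate. Steel foot 24 (x) x 210 (y) x 18 mm, long faces x = -12 and +12 mm straight. Black upright grip in its middle: 14 mm thick (x), 80 long (y), z = 18 to 86 mm. Origin: centre of the foot's underside; y within 0.35 rad of world y. Grip it with the fingertips 42 mm or more above the underside, to clear the bushings.
- bolt: Bystander: M12 bolt, 20 x 58 x 18 mm, lying loose.
- nut: Bystander: M12 hexagon nut, 19 x 22 x 10 mm, lying loose.
- spanner: Bystander: spanner, 32 x 148 x 7 mm, lying loose.
- tape_measure: Bystander: tape measure, 36 x 80 x 62 mm, standing loose left of the plate.
Not all that is in view belongs to the job. Leave any orange look-alike of the bushing_1 alone. What is shaped like the bushing_4 but red is not meant.

How it is judged:
By the outcome, as a careful person would: the job done as asked, in the order asked, and still so for the second after the job is handed in, with the robot touching nothing.
It also fails if it takes over 69 s, if anything falls off the work surface, if the arm or the gripper's body presses on something with over 40 N, if the wrist force passes 120 N, or if a joint passes its speed limit or range.

## Working session

There is one attempt and no reset: what is moved stays moved. The work goes in short steps, Python scripts to look and compute and a tool call to move; the robot and the scene stay as the last step left them, time stands still between calls to the robot, and variables do not carry over. Pictures are saved under pics/ and viewed, about 8 in all and at most 12, crops included, and the job is handed in when it is done.

Besides the shell and the picture viewer there is one more tool, called after ">>>" as name(argument=value, ...) on one line, values as JSON. jog_arm: Moves the arm, as the interface text tells. Its arguments: {"type":"object","properties":{"rows":{"type":"array","items":{"type":"number"}},"grip_force":{"type":"number"}},"required":["rows"]}

```bash
ls; mkdir -p pics
cat > h.py <<'E'
import numpy as np, cv2
from cell import observe, read_camera, camera_info, hand_in
def world(name,dep,st=None):
    i=camera_info(name); v,u=np.mgrid[:400,:640]
    P=np.stack([(u-i['cx'])/i['fx']*dep,-(v-i['cy'])/i['fy']*dep,-dep,np.ones_like(dep)],-1)
    return (P@np.array(i['extrinsics']).T)[...,:3]
E
python3 - <<'E'
from h import *
s=observe();print(s)
for n in('top','side'):
    im,d=read_camera(n);cv2.imwrite(f'pics/{n}0.png',im[...,::-1]);np.savez(f'{n}0.npz',im=im,d=d);print({k:np.round(v,3).tolist() if k!='name' else v for k,v in camera_info(n).items()})
E
```

```text
pics
{'time': 0.0, 'qpos': array([-1.37897166e+00,  3.42691269e-01,  1.52503232e+00, -4.36181984e-05,
        1.27541636e+00, -1.45970786e-01]), 'qvel': array([-0.00197114,  0.00140201, -0.00118839,  0.00068151, -0.00036038,
        0.00101967]), 'joint_efforts': array([-4.81107600e-04, -4.31243634e+01, -2.44214988e+01,  7.16820988e-02,
        5.59913332e-02, -1.17936665e-04]), 'tool_pos': array([ 0.17393059, -0.4949039 ,  0.22605596]), 'tool_rot': array([-3.14005574e+00, -1.83793224e-04,  3.37808037e-01]), 'contact_force': array([-0.30260647,  0.39263148,  0.04307202]), 'torque': array([-0.01807088, -0.03945372, -0.02038521]), 'opening': 0.09182534552152725}
{'fx': 416.849, 'fy': 416.849, 'cx': 323.592, 'cy': 194.344, 'extrinsics': [[-0.01, 0.994, -0.111, 0.415], [-1.0, -0.011, -0.005, -0.153], [-0.006, 0.111, 0.994, 1.202], [0.0, 0.0, 0.0, 1.0]]}
{'fx': 442.868, 'fy': 442.868, 'cx': 321.371, 'cy': 203.126, 'extrinsics': [[0.905, 0.256, -0.34, 0.112], [-0.425, 0.582, -0.694, -1.083], [0.02, 0.772, 0.635, 0.895], [0.0, 0.0, 0.0, 1.0]]}
```

View pics/top0.png

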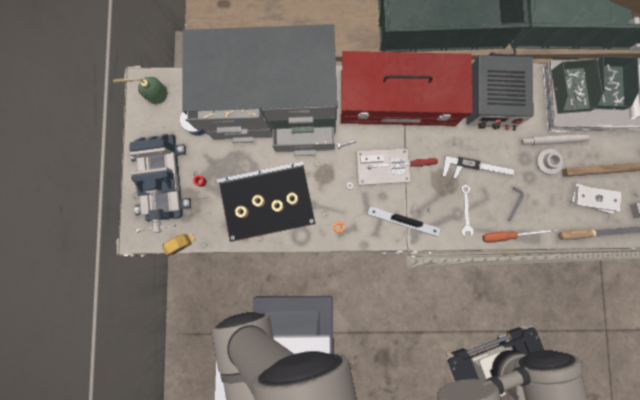

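View pics/side0.png

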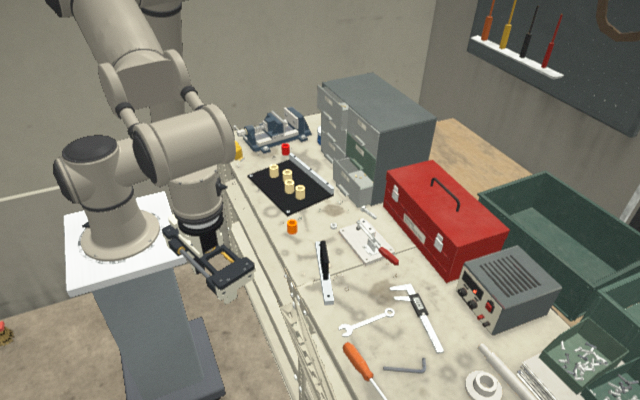

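Top view: the four bronze bushings are at (241,211), (258,200), (277,205) and (292,198) on the black plate. The look-alikes off the plate are red (200,181) and orange (339,227), both to be left alone. The straightedge with its black grip is at (404,221). A low drawer unit stands behind the fence at (304,138).

```bash
cat > m.py <<'E'
from h import *
z=np.load('top0.npz');im,d=z['im'],z['d'];W=world('top',d)
hsv=cv2.cvtColor(im,cv2.COLOR_RGB2HSV)
i=camera_info('top');E=np.array(i['extrinsics'])
def ray(u,v,h):
    D=E[:3,:3]@np.array([(u-i['cx'])/i['fx'],-(v-i['cy'])/i['fy'],-1]);o=E[:3,3];return o+D*(h-o[2])/D[2]
# plate
m=((hsv[...,2]<50)&(np.abs(W[...,2]-.01)<.012)).astype(np.uint8);m[:,:210]=0;m[:,325:]=0;m[:150]=0;m[250:]=0
m=cv2.morphologyEx(m,cv2.MORPH_CLOSE,np.ones((15,15)))
c=max(cv2.findContours(m,0,2)[0],key=cv2.contourArea)
P=np.array([ray(*p[0],.01)[:2] for p in c],np.float32);r=cv2.minAreaRect(P);print('plate',r,cv2.boxPoints(r).round(4).tolist())
# bushings
m=((W[...,2]>.025)&(W[...,2]<.06)).astype(np.uint8)
k=((hsv[...,0]<35)&(hsv[...,1]>40)&(hsv[...,2]>120)).astype(np.uint8)
k[:180]=0;k[225:]=0;k[:,:225]=0;k[:,305:]=0
for c in cv2.findContours(k,0,2)[0]:
    if cv2.contourArea(c)>30:
        (u,v),R=cv2.minEnclosingCircle(c);print('b',round(u,1),round(v,1),round(R,1),ray(u,v,.045).round(4))
# straightedge
q=np.s_[200:240,360:445]
f=np.zeros((400,640),np.uint8);f[q]=((W[q][...,2]>.01)).astype(np.uint8)
A=W[f>0];print('se n',len(A))
for lo,hi in((.01,.03),(.06,.1)):
    B=A[(A[:,2]>lo)&(A[:,2]<hi)];r=cv2.minAreaRect(B[:,:2].astype(np.float32));print(len(B),B[:,2].mean(),r,B.mean(0).round(4))
print('drawer',[ (u,v,W[v,u].round(3).tolist()) for u,v in((304,138),(304,146),(280,145),(333,145),(260,130),(230,135),(250,165),(300,168))])
b=[im[185:225,225:310],im[195:245,345:445],im[215:240,325:355],im[170:195,185:215]]
cv2.imwrite('pics/crop.png',cv2.resize(im[160:250,185:445],None,fx=3,fy=3,interpolation=2)[...,::-1])
E
python3 m.py
```

```text
plate ((0.470771849155426, 0.08412528038024902), (0.14328883588314056, 0.08112864196300507), 52.667877197265625) [[0.3950999975204468, 0.05180000141263008], [0.4596000015735626, 0.0026000000070780516], [0.546500027179718, 0.11649999767541885], [0.4819999933242798, 0.1657000035047531]]
b 240.7 211.2 6.4 [0.4998 0.0836 0.045 ]
b 276.8 205.2 6.2 [ 0.5154 -0.0167  0.045 ]
b 257.5 200.2 6.2 [0.53   0.0371 0.045 ]
b 291.8 198.0 6.1 [ 0.5352 -0.0587  0.045 ]
se n 690
455 0.017196444388289944 ((0.48774993419647217, -0.3800274431705475), (0.21021367609500885, 0.06410321593284607), 72.00816345214844) [ 0.4687 -0.3714  0.0172]
180 0.08306978176383696 ((0.46934327483177185, -0.373083233833313), (0.0786544680595398, 0.014496284537017345), 71.62305450439453) [ 0.4687 -0.3719  0.0831]
drawer [(304, 138, [0.715, -0.092, 0.011]), (304, 146, [0.676, -0.095, 0.077]), (280, 145, [0.676, -0.031, 0.091]), (333, 145, [0.679, -0.175, 0.068]), (260, 130, [0.719, 0.025, 0.089]), (230, 135, [0.701, 0.102, 0.107]), (250, 165, [0.638, 0.067, 0.003]), (300, 168, [0.626, -0.08, 0.008])]
```

View pics/crop.png

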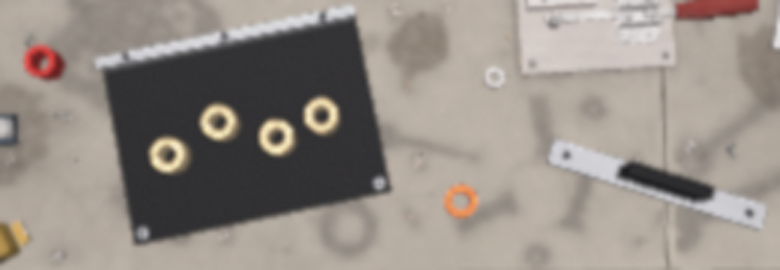

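The crop confirms it: four bronze bushings on the plate, the orange and red ones off it, and the straightedge with grip centre at crop (665,180). Next I get the plate pose and the move numbers.

```bash
cat > m2.py <<'E'
from m import *
print('----')
k=(hsv[...,2]<75).astype(np.uint8);k[:155]=0;k[250:]=0;k[:,:212]=0;k[:,322:]=0
k=cv2.morphologyEx(k,cv2.MORPH_OPEN,np.ones((3,3)));k=cv2.morphologyEx(k,cv2.MORPH_CLOSE,np.ones((3,3)))
c=max(cv2.findContours(k,0,2)[0],key=cv2.contourArea)
P=np.array([ray(*p[0],.01)[:2] for p in c]);r=cv2.minAreaRect(P.astype(np.float32));b=cv2.boxPoints(r);print(r,b.round(4).tolist())
th=.2
for _ in range(4):
    R=np.array([[np.cos(th),np.sin(th)],[-np.sin(th),np.cos(th)]]);Q=P@R.T
    lo=np.percentile(Q,1,0);hi=np.percentile(Q,99,0)
    e=Q[(Q[:,0]<lo[0]+.004)&(Q[:,1]>lo[1]+.02)&(Q[:,1]<hi[1]-.02)]
    s=np.polyfit(e[:,1],e[:,0],1);th-=s[0]
near=np.median(e[:,0])-.0012; cy=(Q[:,1].min()+Q[:,1].max())/2
print('yaw',th,'near',near,'far',Q[:,0].max(),'y',Q[:,1].min(),Q[:,1].max())
# fence mask by brightness, top at z=.034
f=np.zeros_like(k);f[155:190,212:310]=(hsv[155:190,212:310,2]>185)&(hsv[155:190,212:310,1]<40)
v,u=np.nonzero(f);F=np.array([ray(a,b_,.034)[:2] for a,b_ in zip(u,v)])@R.T
F=F[abs(F[:,0]-np.median(F[:,0]))<.012];print('fence top n',len(F),'slope',np.polyfit(F[:,1],F[:,0],1),F.min(0),F.max(0))
o=np.array([near+.09,cy]);print('plate origin',o@R)
for p in((.4998,.0836),(.5154,-.0167),(.53,.0371),(.5352,-.0587)):print('bush plate',(R@np.array(p)-o).round(4))
E
python3 m2.py | sed 1,/----/d
```

```text
((0.5246710181236267, 0.016589276492595673), (0.16740262508392334, 0.2454257756471634), 11.256489753723145) [[0.4185999929904938, 0.12060000002384186], [0.46650001406669617, -0.1200999990105629], [0.6306999921798706, -0.08739999681711197], [0.5827999711036682, 0.15330000221729279]]
yaw 0.19668611505501007 near 0.4342139904234356 far 0.6015142539992033 y -0.2089699079176574 0.036437733554405875
fence top n 368 slope [-0.02510507  0.60782261] [ 0.59994096 -0.22852951] [0.62343521 0.03655326]
plate origin [0.53096507 0.01783928]
bush plate [-0.0177  0.0706]
bush plate [-0.022  -0.0308]
bush plate [0.0028 0.0191]
bush plate [-0.0108 -0.0759]
```

>>> jog_arm(rows=[91,26.6,-1.45,0,0,91,26.6,-1.45,0,0,91,26.6,-1.45,0,0,91,26.6,-1.45,0,0,91,26.6,-1.45,0,0,91,26.6,-1.45,0,0,91,26.6,-1.45,0,0,91,26.6,-1.45,0,0,91,26.6,-1.45,0,0,91,26.6,-1.45,0,0,91,26.6,-1.45,0,0,91,26.6,-1.45,0,0,91,0,0,0,-7.5,91,0,0,0,-7.5,91,0,0,0,-7.5,91,0,0,0,-7.5,91,0,0,0,-7.5,91,0,0,0,-7.5,91,0,0,0,-7.3,91,0,0,0,0])

```text
time: 2.1
tool_pos: [0.4692, -0.373, 0.2262]
tool_rot: [-3.141, -0.0, 1.252]
contact_force: [-0.7, 0.6, 0.1]
opening: 0.0909
```

```bash
cat >> h.py <<'E'
from scipy.spatial.transform import Rotation as Ro
def look(fn=None):
    s=observe();im,d=read_camera('wrist')
    i=camera_info('wrist');T=np.eye(4);T[:3,:3]=Ro.from_euler('xyz',s['tool_rot']).as_matrix();T[:3,3]=s['tool_pos']
    E=T@np.array(i['tool_from_camera'])
    v,u=np.mgrid[:400,:640]
    P=np.stack([(u-i['cx'])/i['fx']*d,-(v-i['cy'])/i['fy']*d,-d,np.ones_like(d)],-1)
    if fn: cv2.imwrite(fn,im[...,::-1])
    return im,d,(P@E.T)[...,:3],E,i,s
def plan(x,y,yaw,z=None):
    s=observe();R=Ro.from_euler('xyz',s['tool_rot']).as_matrix();p=s['tool_pos']
    t=np.array([x,y,p[2] if z is None else z])
    print('pose',p.round(4),s['tool_rot'].round(4),'shift mm',(R.T@(t-p)*1e3).round(1),'roll deg',round(np.degrees(s['tool_rot'][2]-yaw),2),'F',s['contact_force'].round(2),'T',s['torque'].round(3),'t',round(s['time'],2),'open',round(s['opening'],4))
E
python3 - <<'E'
from h import *
im,d,W,E,i,s=look('pics/w1.png')
for lo,hi in((.012,.024),(.07,.1)):
    m=(W[...,2]>lo)&(W[...,2]<hi)&(d>0)&(np.hypot(W[...,0]-.469,W[...,1]+.373)<.125)
    n,l,st,_=cv2.connectedComponentsWithStats(m.astype(np.uint8));
    for j in np.argsort(-st[1:,4])[:2]+1:
        B=W[l==j];r=cv2.minAreaRect(B[:,:2].astype(np.float32));print(lo,len(B),B[:,2].mean(),r)
plan(.469,-.373,1.25)
E
```

```text
0.012 1855 0.016654882743058083 ((0.4719727337360382, -0.37445157766342163), (0.20804765820503235, 0.023912305012345314), 71.57059478759766)
0.012 267 0.012860491639150316 ((0.5884450674057007, -0.3583106994628906), (0.009949839673936367, 0.07557112723588943), 2.7872161865234375)
0.07 924 0.08405898513363651 ((0.47194358706474304, -0.37369367480278015), (0.07886949181556702, 0.013640527613461018), 71.78385925292969)
pose [ 0.4693 -0.373   0.2263] [-3.1409e+00 -3.0000e-04  1.2479e+00] shift mm [-0.1 -0.3  0. ] roll deg -0.12 F [-0.24 -0.32 -0.26] T [ 0.009 -0.084 -0.038] t 2.15 open 0.0909
```

View pics/w1.png

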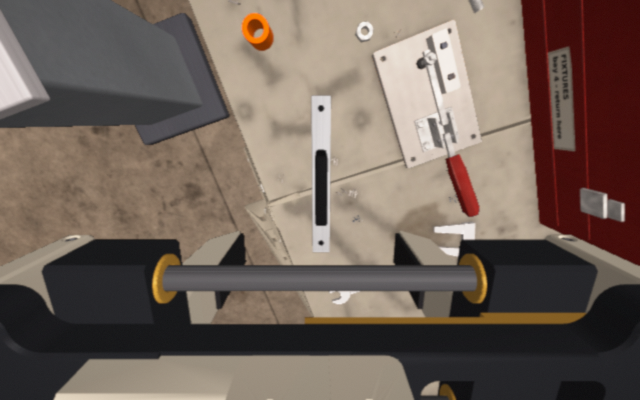

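The straightedge lies along the tool's x axis at wrist pixel (321,187). It needs only a 3 mm shift.

>>> jog_arm(rows=[60,0,2.8,30,0,60,0,0,35,0,60,0,0,35,0,60,0,0,35,0,60,0,0,30,0,60,0,0,15.5,0,60,0,0,0,0,60,0,0,0,0,12,0,0,0,0,12,0,0,0,0,10,0,0,0,0,10,0,0,0,0,8,0,0,0,0,8,0,0,0,0,8,0,0,0,0,8,0,0,0,0,8,0,0,0,0], grip_force=60)

```text
time: 3.85
tool_pos: [0.4719, -0.3739, 0.0461]
tool_rot: [-3.141, -0.0, 1.251]
contact_force: [-1.0, 0.6, 0.3]
opening: 0.0136
```

```bash
python3 -c "
from h import *
plan(.472,-.3740,1.25)"
```

```text
pose [ 0.4719 -0.3739  0.0461] [-3.1412e+00 -1.0000e-04  1.2506e+00] shift mm [-0.   0.1 -0. ] roll deg 0.03 F [-1.    0.57  0.27] T [ 0.043 -0.013 -0.007] t 3.85 open 0.0136
```

>>> jog_arm(rows=[8,0,0,-10,0,8,0,0,-20,0,8,0,0,-25,0,8,0,0,-25,0,8,20,-7,0,0,8,36,-12.6,0,0,8,38,-13.5,0,0,8,38,-13.5,0,0,8,38,-13.5,0,0,8,38,-13.5,0,0,8,38,-13.5,0,0,8,38,-13.5,0,0,8,38,-13.2,0,0,8,32.2,-11,0,0,8,0,0,0,-6,8,0,0,0,-6,8,0,0,0,-6,8,0,0,0,-6,8,0,0,0,-5.6,8,0,0,0,0])

```text
time: 5.85
tool_pos: [0.465, 0.0015, 0.1264]
tool_rot: [-3.142, 0.0, 1.768]
contact_force: [0.3, -0.4, -4.2]
opening: 0.0135
```

Run:
```python
from h import *
plan(.4649,.0016,1.7675)
im,d,W,E,i,s=look('pics/w2.png')
im2,d2=read_camera('side');cv2.imwrite('pics/s2.png',im2[120:260,180:380,::-1].repeat(3,0).repeat(3,1))
np.savez('w2.npz',im=im,d=d,W=W,E=E)
```

```text
pose [0.465  0.0015 0.1264] [-3.1415  0.      1.7681] shift mm [ 0.1 -0.   0. ] roll deg 0.04 F [ 0.3  -0.36 -4.19] T [ 0.021 -0.097 -0.012] t 5.85 open 0.0135
```

View pics/w2.png

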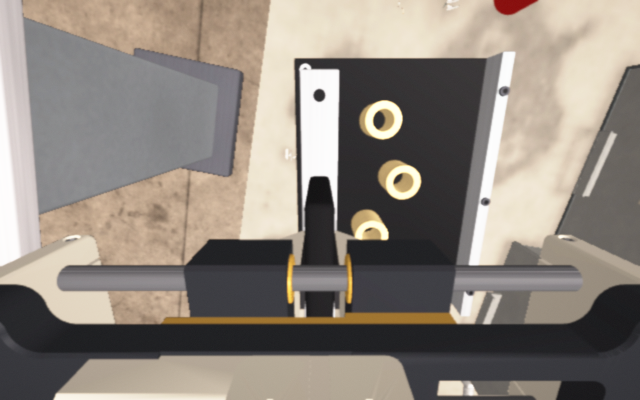

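The wrist view shows three bushings at (381,119), (400,180) and (370,226), all ahead of the straightedge foot (edge at u=339) with plenty of room. I'll measure the fence and straightedge directions from this view.

Run:
```python
from h import *
z=np.load('w2.npz');im,E=z['im'],z['E'];i=camera_info('wrist')
print({k:v for k,v in i.items() if k!='tool_from_camera'})
def ray(u,v,h):
    D=E[:3,:3]@np.array([(u-i['cx'])/i['fx'],-(v-i['cy'])/i['fy'],-1]);o=E[:3,3];return (o+D*(h-o[2])/D[2])[:2]
g=cv2.GaussianBlur(cv2.cvtColor(im,cv2.COLOR_RGB2GRAY),(3,3),0).astype(float)
def edge(rows,lo,hi,h,name,sgn,n=0):
    P=[]
    for v in rows:
        a,b=lo(v),hi(v);dg=sgn*np.diff(g[v,a:b]);k=dg.argmax()
        if dg[k]>12:
            w=dg[max(0,k-1):k+2];P.append(ray(a+k+.5+(np.dot(w,np.arange(len(w))-1)/w.sum() if len(w)==3 else 0),v,h))
    P=np.array(P);s=np.polyfit(P[:,1],P[:,0],1);r=P[:,0]-np.polyval(s,P[:,1]);ok=abs(r)<.0015
    s=np.polyfit(P[ok,1],P[ok,0],1);th=-np.arctan(s[0])
    print(name,ok.sum(),len(P),'yaw',th.round(4),'perp dist',(s[1]*np.cos(th)).round(4),'res',r[ok].std().round(5));return th
ln=lambda v:int(488-(v-58)*.149)
edge(range(65,235,2),lambda v:ln(v)-8,lambda v:ln(v)+7,.010,'fence base',1)
ln2=lambda v:int(502-(v-55)*.16)
edge(range(65,230,2),lambda v:ln2(v)-8,lambda v:ln2(v)+7,.034,'fence top inner',1)
edge(range(75,170,2),lambda v:333,lambda v:346,s if 0 else .0985,'SE right edge top',-1)
edge(range(75,170,2),lambda v:294,lambda v:307,.0985,'SE left edge top',1)
k=((g>110)).astype(np.uint8)
hsv=cv2.cvtColor(im,cv2.COLOR_RGB2HSV);m=((hsv[...,0]<35)&(hsv[...,1]>40)&(hsv[...,2]>170)).astype(np.uint8);m[:,:345]=0;m[:,450:]=0;m[235:]=0;m[:90]=0
for c in cv2.findContours(m,0,2)[0]:
    if cv2.contourArea(c)>100:(u,v),R=cv2.minEnclosingCircle(c);print('b',u,v,R,ray(u,v,.045).round(4))
```

```text
{'fx': 281.99241756120983, 'fy': 281.99241756120983, 'cx': 319.18067646988226, 'cy': 201.53659475495922}
fence base 85 85 yaw 0.1966 perp dist 0.604 res 0.00017
fence top inner 83 83 yaw 0.197 perp dist 0.6033 res 0.00017
SE right edge top 48 48 yaw 0.1994 perp dist 0.4689 res 9e-05
SE left edge top 48 48 yaw 0.1955 perp dist 0.445 res 9e-05
b 371.0 233.0 10.049975395202637 [ 0.5166 -0.0127]
b 370.5 226.0 19.241981506347656 [ 0.5144 -0.0062]
b 399.59735107421875 178.57080078125 21.391748428344727 [0.5283 0.0409]
b 381.1878662109375 119.07803344726562 21.038616180419922 [0.5003 0.0853]
```

Fence yaw 0.197 and straightedge yaw 0.1974 agree. Travel to contact is about 104.5 mm. Now I lower and start pushing.

>>> jog_arm(rows=[8,1,0,20,0,8,0,0,25,0,8,0,0,15,0,8,0,0,6,0,8,0,0,0,0,8,0,5,0,0,8,0,5,0,0,8,0,4,0,0,8,0,4,0,0,8,0,4,0,0,8,0,4,0,0,8,0,4,0,0,8,0,4,0,0,8,0,4,0,0,8,0,4,0,0,8,0,4,0,0,8,0,4,0,0,8,0,4,0,0,8,0,4,0,0,8,0,4,0,0])

```text
time: 7.95
tool_pos: [0.526, 0.0146, 0.0601]
tool_rot: [-3.142, 0.0, 1.767]
contact_force: [-1.2, -0.1, -5.3]
opening: 0.0135
```

>>> jog_arm(rows=[8,0,4,0,0,8,0,4,0,0,8,0,4,0,0,8,0,4,0,0,8,0,3,0,0,8,0,3,0,0,8,0,2,0,0,8,0,2,0,0,8,0,1,0,0,8,0,1,0,0,8,0,0,0,0])

```text
time: 9.05
tool_pos: [0.5533, 0.02, 0.0602]
tool_rot: [3.141, 0.0, 1.767]
contact_force: [-0.5, -0.2, -4.6]
opening: 0.0141
```

```bash
cat > st.py <<'E'
from h import *
s=observe();u=np.array([.9806,.1958,0]);w=np.array([-.1958,.9806,0])
print('pose',s['tool_pos'].round(4),s['tool_rot'].round(4),'perp',(s['tool_pos']@u).round(5),'Fpush',(-s['contact_force']@u).round(2),'F',s['contact_force'].round(2),'T',s['torque'].round(3),s['time'].__round__(2))
E
python3 st.py
python3 - <<'E'
from h import *
im,d,W,E,i,s=look('pics/w3.png');plan(.5,0,1.768)
E
```

```text
pose [0.5533 0.02   0.0602] [3.1413e+00 1.0000e-04 1.7672e+00] perp 0.54651 Fpush 0.56 F [-0.53 -0.2  -4.65] T [ 0.005  0.116 -0.029] 9.05
pose [0.5533 0.02   0.0602] [3.1412e+00 1.0000e-04 1.7671e+00] shift mm [ -9.2 -56.2  -0. ] roll deg -0.05 F [-0.53 -0.53 -5.21] T [-0.02   0.069  0.004] t 9.1 open 0.0141
```

View pics/w3.png

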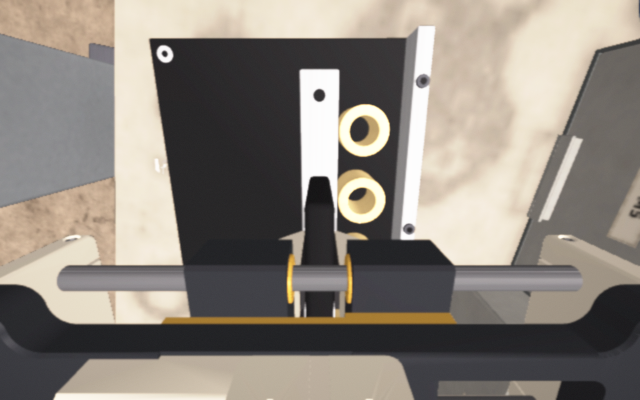

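All is aligned: the bushings at (363,130) and (361,200) ride on the foot, with about 15 mm to go. Now I creep to contact.

>>> jog_arm(rows=[8,0,1.5,0,0,8,0,1.5,0,0,8,0,1.5,0,0,8,0,1.5,0,0,8,0,1.5,0,0,8,0,1.5,0,0,8,0,1,0,0,8,0,1,0,0,8,0,0.5,0,0,8,0,0.5,0,0,8,0,0,0,0])

```text
time: 10.2
tool_pos: [0.5651, 0.0223, 0.0602]
tool_rot: [3.141, 0.0, 1.767]
contact_force: [-1.7, 0.1, -3.6]
opening: 0.0137
```

```bash
python3 st.py
```

```text
pose [0.5651 0.0223 0.0602] [3.1414e+00 1.0000e-04 1.7672e+00] perp 0.55847 Fpush 1.61 F [-1.67  0.12 -3.64] T [-0.034  0.279  0.002] 10.2
```

>>> jog_arm(rows=[8,0,0.5,0,0,8,0,0.5,0,0,8,0,0,0,0])

```text
time: 10.5
tool_pos: [0.566, 0.0225, 0.0602]
tool_rot: [3.141, 0.0, 1.767]
contact_force: [-1.2, -0.7, -5.2]
opening: 0.0139
```

```bash
python3 st.py
```

```text
pose [0.566  0.0225 0.0602] [3.1414e+00 1.0000e-04 1.7672e+00] perp 0.55945 Fpush 1.31 F [-1.19 -0.71 -5.24] T [-0.083  0.228  0.038] 10.5
```

>>> jog_arm(rows=[8,0,0.3,0,0,8,0,0.3,0,0,8,0,0.2,0,0,8,0,0,0,0])

```text
time: 10.9
tool_pos: [0.5667, 0.0227, 0.0602]
tool_rot: [3.142, 0.0, 1.767]
contact_force: [-1.5, 0.1, -3.7]
opening: 0.0138
```

```bash
python3 st.py
```

```text
pose [0.5667 0.0227 0.0602] [3.1415e+00 1.0000e-04 1.7672e+00] perp 0.56018 Fpush 1.44 F [-1.49  0.13 -3.68] T [-0.09   0.267 -0.081] 10.9
```

>>> jog_arm(rows=[8,0,0.3,0,0,8,0,0.3,0,0,8,0,0,0,0])

```text
time: 11.2
tool_pos: [0.5674, 0.0228, 0.0602]
tool_rot: [3.141, 0.0, 1.767]
contact_force: [-2.0, -0.2, -5.0]
opening: 0.0138
```

```bash
python3 st.py
```

```text
pose [0.5674 0.0228 0.0602] [3.1415e+00 1.0000e-04 1.7672e+00] perp 0.56082 Fpush 1.96 F [-1.97 -0.18 -5.01] T [-0.084  0.273 -0.053] 11.2
```

>>> jog_arm(rows=[8,0,0.3,0,0,8,0,0.2,0,0,8,0,0,0,0])

```text
time: 11.5
tool_pos: [0.5678, 0.0229, 0.0602]
tool_rot: [3.142, 0.0, 1.767]
contact_force: [-2.4, -0.4, -3.4]
opening: 0.0137
```

```bash
python3 st.py
```

```text
pose [0.5678 0.0229 0.0602] [3.1416e+00 1.0000e-04 1.7672e+00] perp 0.56127 Fpush 2.45 F [-2.42 -0.37 -3.45] T [-0.071  0.276  0.003] 11.5
```

>>> jog_arm(rows=[8,0,0.3,0,0,8,0,0.1,0,0,8,0,0,0,0])

```text
time: 11.8
tool_pos: [0.5682, 0.023, 0.0602]
tool_rot: [3.142, 0.0, 1.767]
contact_force: [-1.9, -0.2, -3.1]
opening: 0.0136
```

```bash
python3 st.py
```

```text
pose [0.5682 0.023  0.0602] [3.1415e+00 1.0000e-04 1.7672e+00] perp 0.56168 Fpush 1.87 F [-1.86 -0.21 -3.1 ] T [-0.095  0.285 -0.037] 11.8
```

>>> jog_arm(rows=[8,0,0.2,0,0,8,0,0.2,0,0,8,0,0,0,0])

```text
time: 12.1
tool_pos: [0.5684, 0.023, 0.0602]
tool_rot: [-3.141, 0.0, 1.767]
contact_force: [-2.9, -1.3, -2.2]
opening: 0.0139
```

```bash
python3 st.py
```

```text
pose [0.5684 0.023  0.0602] [-3.1411e+00  1.0000e-04  1.7672e+00] perp 0.56186 Fpush 3.07 F [-2.87 -1.31 -2.22] T [-0.103  0.466  0.01 ] 12.1
```

>>> jog_arm(rows=[8,0,0.2,0,0,8,0,0.2,0,0,8,0,0,0,0])

```text
time: 12.4
tool_pos: [0.5685, 0.0231, 0.0601]
tool_rot: [-3.14, -0.0, 1.767]
contact_force: [-4.7, -1.3, -2.0]
opening: 0.0138
```

```bash
python3 st.py
```

```text
pose [0.5685 0.0231 0.0601] [-3.1405e+00 -1.0000e-04  1.7673e+00] perp 0.56197 Fpush 4.87 F [-4.71 -1.27 -2.03] T [-0.309  0.916 -0.043] 12.4
```

>>> jog_arm(rows=[8,0,0.3,-0.1,0,8,0,0.3,-0.1,0,8,0,0,0,0])

```text
time: 12.7
tool_pos: [0.5686, 0.0231, 0.0602]
tool_rot: [-3.139, -0.0, 1.767]
contact_force: [-6.3, -0.5, -0.7]
opening: 0.0136
```

```bash
python3 st.py
```

```text
pose [0.5686 0.0231 0.0602] [-3.1393e+00 -2.0000e-04  1.7673e+00] perp 0.56209 Fpush 6.23 F [-6.25 -0.51 -0.65] T [-0.411  1.1   -0.034] 12.7
```

>>> jog_arm(rows=[8,0,0.3,0,0,8,0,0.2,0,0,8,0,0,0,0])

```text
time: 13.0
tool_pos: [0.5686, 0.0232, 0.0601]
tool_rot: [-3.138, -0.0, 1.767]
contact_force: [-8.4, -2.5, 0.4]
opening: 0.0136
```

```bash
python3 st.py
```

```text
pose [0.5686 0.0232 0.0601] [-3.1383e+00 -3.0000e-04  1.7673e+00] perp 0.56214 Fpush 8.71 F [-8.39 -2.46  0.4 ] T [-0.486  1.471 -0.017] 13.0
```

>>> jog_arm(rows=[8,0,0,-0.3,0,8,0,0,-0.3,0,8,0,0,0,0])

```text
time: 13.3
tool_pos: [0.5686, 0.0233, 0.0603]
tool_rot: [-3.138, -0.001, 1.767]
contact_force: [-5.0, -0.7, -4.7]
opening: 0.0137
```

```bash
python3 st.py
```

```text
pose [0.5686 0.0233 0.0603] [-3.1382e+00 -7.0000e-04  1.7672e+00] perp 0.56213 Fpush 5.06 F [-5.03 -0.68 -4.72] T [-0.312  1.211 -0.028] 13.3
```

>>> jog_arm(rows=[8,0,0.2,-0.2,0,8,0,0,0,0])

```text
time: 13.5
tool_pos: [0.5686, 0.0234, 0.0603]
tool_rot: [-3.138, -0.001, 1.767]
contact_force: [-6.8, -1.5, -4.9]
opening: 0.0135
```

```bash
python3 st.py
```

```text
pose [0.5686 0.0234 0.0603] [-3.1377e+00 -8.0000e-04  1.7673e+00] perp 0.56217 Fpush 6.99 F [-6.83 -1.49 -4.85] T [-0.284  1.15  -0.093] 13.5
```

>>> jog_arm(rows=[8,0,0.3,-0.1,0,8,0,0.3,-0.1,0,8,0,0,0,0])

```text
time: 13.8
tool_pos: [0.5687, 0.0235, 0.0603]
tool_rot: [-3.136, -0.001, 1.767]
contact_force: [-7.5, -0.7, -3.9]
opening: 0.0137
```

```bash
python3 st.py
```

```text
pose [0.5687 0.0235 0.0603] [-3.1365e+00 -1.0000e-03  1.7673e+00] perp 0.56226 Fpush 7.46 F [-7.46 -0.72 -3.94] T [-0.376  1.41  -0.091] 13.8
```

>>> jog_arm(rows=[8,0,0.2,0,0,8,0,0.2,0,0,8,0,0,0,0])

```text
time: 14.1
tool_pos: [0.5687, 0.0235, 0.0603]
tool_rot: [-3.136, -0.001, 1.767]
contact_force: [-7.7, -2.1, -4.2]
opening: 0.0136
```

```bash
python3 st.py; python3 -c "
from h import *
look('pics/w4.png')"; python3 st.py
```

```text
pose [0.5687 0.0235 0.0603] [-3.1357e+00 -1.1000e-03  1.7673e+00] perp 0.56228 Fpush 8.0 F [-7.74 -2.11 -4.23] T [-0.459  1.615 -0.03 ] 14.1
pose [0.5688 0.0235 0.0603] [-3.1358e+00 -1.1000e-03  1.7673e+00] perp 0.56233 Fpush 8.52 F [-8.27 -2.08 -3.25] T [-0.467  1.687 -0.068] 14.15
```

View pics/w4.png

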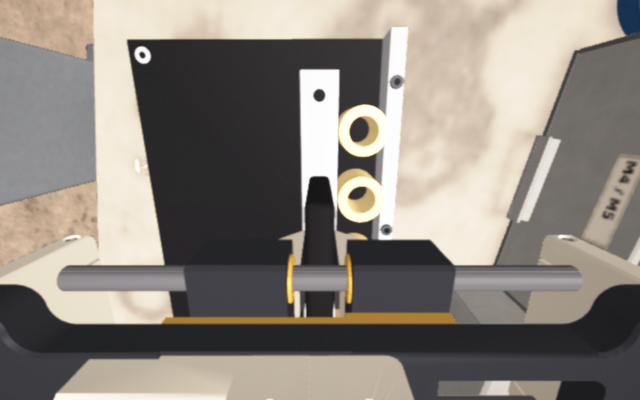

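Bushings at (363,131) and (361,197) touch the fence, upright. I raise the push to 12 N.

>>> jog_arm(rows=[8,0,0.3,-0.1,0,8,0,0.3,-0.1,0,8,0,0.2,0,0,8,0,0,0,0])

```text
time: 14.55
tool_pos: [0.5689, 0.0236, 0.0603]
tool_rot: [-3.134, -0.001, 1.767]
contact_force: [-8.8, -2.9, -2.9]
opening: 0.0135
```

```bash
python3 st.py
```

```text
pose [0.5689 0.0236 0.0603] [-3.1341e+00 -1.3000e-03  1.7674e+00] perp 0.56244 Fpush 9.23 F [-8.83 -2.93 -2.92] T [-0.51   2.003 -0.035] 14.55
```

>>> jog_arm(rows=[8,0,0.3,-0.1,0,8,0,0.3,-0.1,0,8,0,0.3,-0.1,0,8,0,0,0,0])

```text
time: 14.95
tool_pos: [0.5689, 0.0237, 0.0603]
tool_rot: [-3.132, -0.002, 1.767]
contact_force: [-11.1, -2.9, -2.7]
opening: 0.0136
```

```bash
python3 st.py
```

```text
pose [0.5689 0.0237 0.0603] [-3.1322e+00 -1.6000e-03  1.7675e+00] perp 0.56253 Fpush 11.41 F [-11.06  -2.93  -2.69] T [-0.699  2.281 -0.122] 14.95
```

>>> jog_arm(rows=[8,0,0.3,-0.1,0,8,0,0,0,0,8,0,0,0,0,8,0,0,0,0])

```text
time: 15.35
tool_pos: [0.569, 0.0238, 0.0604]
tool_rot: [-3.132, -0.002, 1.767]
contact_force: [-12.4, -2.4, -2.3]
opening: 0.0138
```

```bash
python3 st.py
```

```text
pose [0.569  0.0238 0.0604] [-3.1317e+00 -1.7000e-03  1.7674e+00] perp 0.56259 Fpush 12.64 F [-12.42  -2.37  -2.31] T [-0.65   2.487 -0.037] 15.35
```

>>> jog_arm(rows=[8,0,0,0,0,8,0,0,0,0,8,0,0,0,0,8,0,0,0,0,8,0,0,0,0])

```text
time: 15.85
tool_pos: [0.5689, 0.0238, 0.0603]
tool_rot: [-3.132, -0.002, 1.767]
contact_force: [-13.2, -2.9, -2.0]
opening: 0.0139
```

```bash
python3 st.py
```

```text
pose [0.5689 0.0238 0.0603] [-3.1316e+00 -1.8000e-03  1.7675e+00] perp 0.56255 Fpush 13.5 F [-13.18  -2.94  -2.03] T [-0.717  2.435 -0.147] 15.85
```

>>> jog_arm(rows=[8,0,0,0,0,8,0,0,0,0,8,0,0,0,0,8,0,0,0,0,8,0,0,0,0])

```text
time: 16.35
tool_pos: [0.569, 0.0238, 0.0604]
tool_rot: [-3.132, -0.002, 1.767]
contact_force: [-12.9, -3.4, -3.2]
opening: 0.0136
```

```bash
python3 st.py
```

```text
pose [0.569  0.0238 0.0604] [-3.1317e+00 -1.8000e-03  1.7675e+00] perp 0.56258 Fpush 13.28 F [-12.88  -3.35  -3.17] T [-0.653  2.416 -0.048] 16.35
```

>>> jog_arm(rows=[8,0,-0.1,0,0,8,0,0,0,0,8,0,0,0,0,8,0,0,0,0,8,0,0,0,0,8,0,0,0,0,8,0,0,0,0,8,0,0,0,0,8,0,0,0,0,8,0,0,0,0])

```text
time: 17.35
tool_pos: [0.5689, 0.0238, 0.0604]
tool_rot: [-3.132, -0.002, 1.767]
contact_force: [-12.5, -2.4, -3.6]
opening: 0.0132
```

```bash
python3 st.py
```

```text
pose [0.5689 0.0238 0.0604] [-3.1318e+00 -1.7000e-03  1.7675e+00] perp 0.56256 Fpush 12.75 F [-12.52  -2.42  -3.62] T [-0.681  2.368 -0.12 ] 17.35
```

>>> jog_arm(rows=[8,0,0,0,0,8,0,0,0,0,8,0,0,0,0,8,0,0,0,0,8,0,0,0,0,8,0,0,0,0,8,0,0,0,0,8,0,0,0,0,8,0,0,0,0,8,0,0,0,0,8,0,0,0,0,8,0,0,0,0])

```text
time: 18.55
tool_pos: [0.569, 0.0238, 0.0603]
tool_rot: [-3.132, -0.002, 1.767]
contact_force: [-11.8, -2.3, -2.9]
opening: 0.0138
```

```bash
python3 st.py
```

```text
pose [0.569  0.0238 0.0603] [-3.1319e+00 -1.7000e-03  1.7674e+00] perp 0.56258 Fpush 12.05 F [-11.82  -2.35  -2.87] T [-0.677  2.363 -0.115] 18.55
```

The hold is done. Now I back off gently, retreat 60 mm and lift.

>>> jog_arm(rows=[8,0,-0.5,0,0,8,0,-0.7,0,0,8,0,-1,0,0,8,0,-1,0,0,8,0,-1.5,0,0,8,0,-3,0,0,8,0,-5,0,0,8,0,-8,0,0,8,0,-10,0,0,8,0,-10,0,0,8,0,-10,0,0,8,0,-8,0,0,8,0,-4,0,0,8,0,0,-10,0,8,0,0,-20,0,8,0,0,-20,0,8,0,0,-16,0,8,0,0,0,0])

```text
time: 20.35
tool_pos: [0.5137, 0.0116, 0.1308]
tool_rot: [3.136, 0.002, 1.767]
contact_force: [0.2, -0.2, -4.4]
opening: 0.0139
```

Run:
```python
from h import *
plan(.472,-.374,1.2506)
im,d=read_camera('top');np.savez('top1.npz',im=im,d=d)
im2,d,W,E,i,s=look()
a=cv2.resize(im[150:250,190:350],None,fx=4,fy=4,interpolation=2)[:300]
b=cv2.resize(im2[40:260,280:560],(382,300))
cv2.imwrite('pics/c5.png',np.hstack([a[:,:410],b])[...,::-1])
```

```text
pose [0.5137 0.0116 0.1308] [3.1357e+00 2.0000e-03 1.7673e+00] shift mm [-3.700e+02 -1.162e+02  1.000e-01] roll deg 29.6 F [ 0.25 -0.24 -4.41] T [ 0.032 -0.136 -0.013] t 20.35 open 0.0139
```

View pics/c5.png

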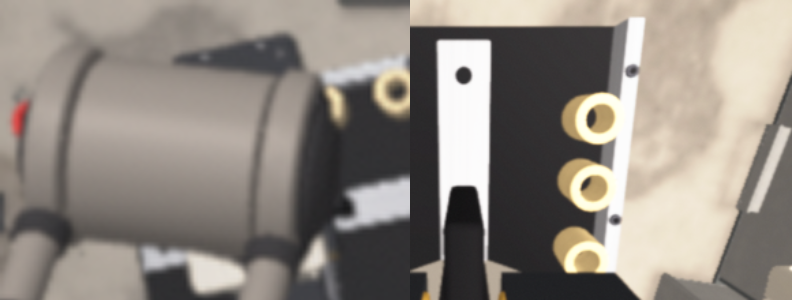

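Bushings in the wrist crop, at (598,118), (590,187) and (583,255), stand upright at the fence. I carry the straightedge back to its old place.

>>> jog_arm(rows=[8,-20,-6.2,0,0,8,-32,-10,0,0,8,-36,-11.3,0,0,8,-36,-11.3,0,0,8,-36,-11.3,0,0,8,-36,-11.3,0,0,8,-36,-11.3,0,0,8,-36,-11.3,0,0,8,-36,-11.3,0,0,8,-36,-11.3,0,0,8,-30,-9.6,0,0,8,0,0,0,6,8,0,0,0,6,8,0,0,0,6,8,0,0,0,6,8,0,0,0,5.6,8,0,0,0,0,8,0,0,0,0])

```text
time: 22.25
tool_pos: [0.4695, -0.3735, 0.127]
tool_rot: [-3.14, -0.001, 1.253]
contact_force: [-0.3, 0.3, -5.0]
opening: 0.0136
```

```bash
python3 -c "
from h import *
plan(.472,-.374,1.2506,.0465)
im,d=read_camera('top');np.savez('top2.npz',im=im,d=d)"
```

```text
pose [ 0.4695 -0.3735  0.127 ] [-3.1400e+00 -7.0000e-04  1.2532e+00] shift mm [ 0.3  2.6 80.5] roll deg 0.15 F [-0.29  0.33 -5.04] T [-0.041 -0.085  0.021] t 22.25 open 0.0136
```

>>> jog_arm(rows=[8,0,2.5,15,0,8,0,0,25,0,8,0,0,20,0,8,0,0,10,0,8,0,0,5,0,8,0,0,2,0,8,0,0,1,0,8,0,0,0.7,0,8,0,0,0,0])

```text
time: 23.2
tool_pos: [0.4725, -0.3749, 0.05]
tool_rot: [3.14, 0.001, 1.251]
contact_force: [0.0, 0.2, -4.9]
opening: 0.0137
```

```bash
python3 st.py
```

```text
pose [ 0.4725 -0.3749  0.05  ] [3.1404e+00 7.0000e-04 1.2507e+00] perp 0.3899 Fpush -0.05 F [ 0.01  0.23 -4.91] T [-0.013 -0.058  0.029] 23.2
```

>>> jog_arm(rows=[8,0,0,0.5,0,8,0,0,0.4,0,8,0,0,0.3,0,8,0,0,0,0])

```text
time: 23.6
tool_pos: [0.4722, -0.3746, 0.0481]
tool_rot: [3.142, 0.0, 1.251]
contact_force: [0.1, 0.3, -4.7]
opening: 0.0134
```

```bash
python3 st.py
```

```text
pose [ 0.4722 -0.3746  0.0481] [3.1415e+00 1.0000e-04 1.2506e+00] perp 0.3897 Fpush -0.14 F [ 0.08  0.34 -4.73] T [ 0.    -0.099  0.017] 23.6
```

>>> jog_arm(rows=[8,0,0,0.5,0,8,0,0,0.5,0,8,0,0,0.4,0,8,0,0,0,0])

```text
time: 24.0
tool_pos: [0.4722, -0.3746, 0.0467]
tool_rot: [-3.142, 0.0, 1.251]
contact_force: [0.4, 0.0, -5.3]
opening: 0.0141
```

```bash
python3 st.py
```

```text
pose [ 0.4722 -0.3746  0.0467] [-3.1415  0.      1.2506] perp 0.38965 Fpush -0.35 F [ 0.36  0.02 -5.29] T [-0.008 -0.036  0.036] 24.0
```

>>> jog_arm(rows=[8,0,0,0.4,0,8,0,0,0.2,0,8,0,0,0,0])

```text
time: 24.3
tool_pos: [0.4722, -0.3747, 0.0462]
tool_rot: [3.141, 0.0, 1.251]
contact_force: [0.1, 1.0, -4.4]
opening: 0.0133
```

```bash
python3 st.py
```

```text
pose [ 0.4722 -0.3747  0.0462] [3.1415e+00 1.0000e-04 1.2506e+00] perp 0.3897 Fpush -0.33 F [ 0.13  1.02 -4.39] T [-0.024 -0.073 -0.049] 24.3
```

>>> jog_arm(rows=[8,0,0,0.3,0,8,0,0,0.2,0,8,0,0,0,0])

```text
time: 24.6
tool_pos: [0.4723, -0.3747, 0.0461]
tool_rot: [3.141, 0.0, 1.251]
contact_force: [-1.3, 1.6, 1.5]
opening: 0.0138
```

```bash
python3 st.py
```

```text
pose [ 0.4723 -0.3747  0.0461] [3.1412e+00 3.0000e-04 1.2506e+00] perp 0.38974 Fpush 0.97 F [-1.3   1.56  1.48] T [0.182 0.221 0.01 ] 24.6
```

>>> jog_arm(rows=[8,0,0,0.3,0,8,0,0,0.2,0,8,0,0,0,0])

```text
time: 24.9
tool_pos: [0.4723, -0.3746, 0.0461]
tool_rot: [3.141, 0.0, 1.251]
contact_force: [-2.6, 2.4, 7.4]
opening: 0.0138
```

```bash
python3 st.py
```

```text
pose [ 0.4723 -0.3746  0.0461] [3.1411e+00 3.0000e-04 1.2507e+00] perp 0.38975 Fpush 2.06 F [-2.58  2.42  7.39] T [ 0.47   0.531 -0.03 ] 24.9
```

It's down on the bench. I relieve the pressure, open, and rise.

>>> jog_arm(rows=[8,0,0,-0.4,0,8,0,0,-0.1,0,16,0,0,0,0,24,0,0,0,0,45,0,0,0,0,60,0,0,0,0,60,0,0,0,0,60,0,0,0,0,60,0,0,-10,0,60,0,0,-25,0,60,0,0,-35,0,60,0,0,-35,0,60,0,0,-35,0,60,0,0,-30,0,60,0,0,0,0], grip_force=10)

```text
time: 26.4
tool_pos: [0.4738, -0.3761, 0.2216]
tool_rot: [3.133, 0.005, 1.251]
contact_force: [-0.1, -0.2, -0.2]
opening: 0.0599
```

```bash
cat > fin.py <<'E'
from h import *
im,d=read_camera('top');W=world('top',d);hsv=cv2.cvtColor(im,cv2.COLOR_RGB2HSV)
i=camera_info('top');E=np.array(i['extrinsics'])
def ray(u,v,h):
    D=E[:3,:3]@np.array([(u-i['cx'])/i['fx'],-(v-i['cy'])/i['fy'],-1]);o=E[:3,3];return o+D*(h-o[2])/D[2]
k=((hsv[...,0]<35)&(hsv[...,1]>40)&(hsv[...,2]>120)).astype(np.uint8);k[:165]=0;k[225:]=0;k[:,:225]=0;k[:,305:]=0
for c in cv2.findContours(k,0,2)[0]:
    if cv2.contourArea(c)>30:
        (u,v),R=cv2.minEnclosingCircle(c);p=ray(u,v,.045);print('b',round(u,1),round(v,1),round(R,1),p.round(4),'perp',(p[:2]@[.9806,.1958]).round(4))
s=observe();print(s['time'],s['opening'],s['contact_force'])
im2,_=read_camera('side')
cv2.imwrite('pics/f.png',np.vstack([cv2.resize(im[150:250,185:451],(800,300)),cv2.resize(im2[130:310,200:440],(400,300)).copy().repeat(1,0) if 0 else cv2.resize(im2[130:250,220:540],(800,300))])[...,::-1])
E
python3 fin.py
```

```text
b 237.0 183.5 6.5 [0.5777 0.095  0.045 ] perp 0.5851
b 252.0 180.5 6.2 [0.5858 0.053  0.045 ] perp 0.5848
b 269.8 176.5 6.3 [0.5966 0.0031 0.045 ] perp 0.5856
b 288.7 172.5 6.2 [ 0.6074 -0.0501  0.045 ] perp 0.5858
26.45 0.0601442342330973 [-0.68808329  0.05705746 -1.11214771]
```

View pics/f.png

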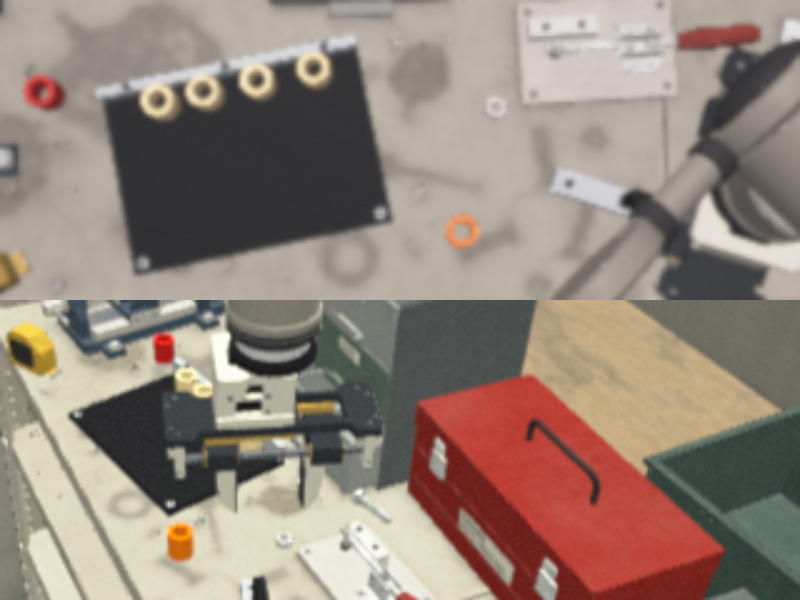

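The straightedge is back on the bench; its free end is seen at (580,190) in the upper half. The four bushings are in a line at the fence in the top view, at (158,101), (203,91), (256,81) and (313,69), and the bystanders are unmoved. There's plenty of time, so I take one close look at how flush they are.

>>> jog_arm(rows=[60,15,-1.5,0,0,60,28,-3,0,0,60,30,-3,0,0,60,30,-3,0,0,60,30,-3,0,0,60,30,-3,0,0,60,30,-3,0,0,60,30,-3,0,0,60,28,-3,0,0,60,24,-2.5,0,0,60,0,0,0,-6,60,0,0,0,-6,60,0,0,0,-6,60,0,0,0,-6,60,0,0,0,-5.6,60,0,0,0,0,60,0,0,0,0])

```text
time: 28.2
tool_pos: [0.5316, -0.104, 0.2147]
tool_rot: [-3.14, -0.001, 1.765]
contact_force: [-0.2, 0.1, -0.3]
opening: 0.06
```

Run:
```python
from h import *
plan(.53,-.1,1.7678)
im,d,W,E,i,s=look()
np.savez('w6.npz',im=im,d=d,W=W,E=E)
p=np.linalg.inv(E)
P=[]
for y in(.12,-.12):
    q=p@np.array([.59,y,.03,1]);P.append((i['cx']+q[0]/-q[2]*i['fx'],i['cy']-q[1]/-q[2]*i['fy']))
print(P)
c=im[60:300,220:540] if 0 else im
cv2.imwrite('pics/w6.png',cv2.resize(im[0:260,260:560],None,fx=2.3,fy=2.3,interpolation=2)[...,::-1])
```

```text
pose [ 0.5316 -0.104   0.2147] [-3.1399e+00 -1.0000e-03  1.7650e+00] shift mm [ 4.2 -0.8  0. ] roll deg -0.16 F [-0.18  0.1  -0.32] T [-0.018 -0.123  0.003] t 28.2 open 0.06
[(np.float64(416.00128785628687), np.float64(-14.821268618733825)), (np.float64(361.69386010350433), np.float64(203.92532965826499))]
```

View pics/w6.png

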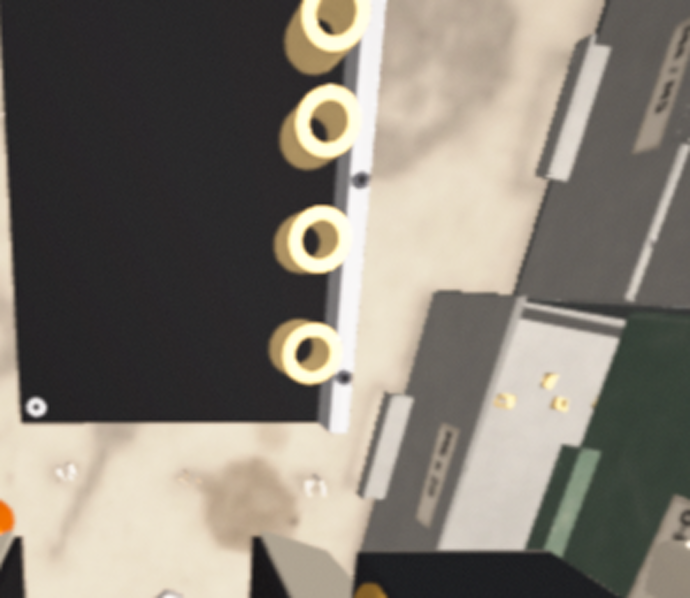

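All four are upright, each rim overlapping the fence edge alike. A quick number for each bushing:

Run:
```python
from h import *
z=np.load('w6.npz');im,E=z['im'],z['E'];i=camera_info('wrist')
def ray(u,v,h):
    D=E[:3,:3]@np.array([(u-i['cx'])/i['fx'],-(v-i['cy'])/i['fy'],-1]);o=E[:3,3];return (o+D*(h-o[2])/D[2])[:2]
hsv=cv2.cvtColor(im,cv2.COLOR_RGB2HSV);m=((hsv[...,0]<35)&(hsv[...,1]>30)&(hsv[...,2]>225)).astype(np.uint8);m[:,:365]=0;m[:,425:]=0;m[175:]=0
for c in cv2.findContours(m,0,2)[0]:
    if cv2.contourArea(c)>60:
        P=np.array([ray(*q[0],.045) for q in c],np.float32);(x,y),r=cv2.minEnclosingCircle(P);print(round(x,4),round(y,4),'r',round(r,4),'perp',round(x*.9806+y*.1958,4))
g=cv2.cvtColor(im,cv2.COLOR_RGB2GRAY).astype(float);Q=[]
for v in list(range(72,88))+list(range(122,136))+list(range(168,180)):
    u0=int(260+(360-(v*2.3-100)*.12)/2.3);dg=np.diff(g[v,u0-12:u0+8])
    Q.append(ray(u0-12+dg.argmax()+.5,v,.034))
Q=np.array(Q);pp=Q@[.9806,.1958];print('fence edge perp',np.median(pp),pp.std())
```

```text
0.6105 -0.0494 r 0.0154 perp 0.589
0.5999 0.0031 r 0.0102 perp 0.5889
0.6299 -0.0184 r 0.0511 perp 0.614
0.5903 0.0527 r 0.0104 perp 0.5892
0.5898 0.0528 r 0.0151 perp 0.5887
0.5807 0.0921 r 0.0146 perp 0.5875
fence edge perp 0.6036242877316723 0.0023860925449203404
```

```bash
python3 -c "
from cell import hand_in;print(hand_in())"
```

```text
the job is handed in; nothing more can be done
None
```

I pushed all four bronze bushings up to the fence with the straightedge and held them there for just over 3 s. Then I set the straightedge back on the bench at its old place, let go, and handed in at about 28 s.

**Push:** measured at the wrist, the hold read 12.0 to 13.5 N. The fence should have felt about 1 N less. No reading passed 13.5 N, so the fence stayed under its 15 N limit.

**Flushness:** the close view from above puts three bushing centres at 588.7 to 589.0 mm along the push direction, against 588.6 mm expected for touching. The fourth, cut off at the picture edge, reads 587.5 mm. The overhead camera has all four in line within 1 mm. Its absolute values run about 3.5 mm short of the wrist camera's, which I put down to rim-detection bias.

**Bystanders:** the bushings are upright. The orange and red look-alikes, the nut and the tape measure look unmoved in the final pictures. I made no separate check of the bolt and spanner.

**Setting down:** the straightedge met the bench with about 12 N before I eased off and opened the gripper. In the picture taken afterwards the arm hid most of it; the visible end lay in place.

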